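Clear the scale pan and stack the batch for check-weighing

TASK

Get the batch ready for weighing: first push the stray brass rings off the scale's pan into the red tray with the scraper block, never with fingers or cases. Then stack the two closed cases in one column in the middle of the pan, long sides along the pan's long sides, the upper one flush and square on the lower, each set down gently, not dropped. Finish with the scraper standing upright on the bench clear of the scale, and leave the tray and the other things where they are.

Things in the scene. Friction and masses are not known exactly. Their poses are not given: they have to be found in the camera images.
- scale: bench scale, fixed, grey housing, console with display on the robot's side. Its pan is a flat square-edged aluminium-coloured plate, 190 mm along the scale's x axis (away from the console is +x) and 250 mm along its y axis, top face 80 mm above the bench; the pan overhangs the housing by 20 mm at its +y and -y ends. Origin: on the bench under the pan's centre
- pan_centre (a point): centre of the pan's top face, 80 mm above the bench; axes as the scale's
- tray: open red tray for stray parts, loose, 0.5 kg, outside 180 (x) x 120 (y) x 55 mm high, walls 4 mm thick; it stands on the bench against the pan's +y end, its near wall tucked about 6 mm under the pan's edge (its rim 11 mm below the pan's underside), so that what is pushed over that edge falls in. Origin: centre of its underside
- scraper: scraper block, 0.15 kg: green base 130 mm long (x axis) x 40 mm (y) x 18 mm high, flat underside, either long side face can push; on it a pale wooden upright grip, 90 mm long (x) x 22 mm thick (y), from 18 to 56 mm above the underside. Pinch the grip across its 22 mm. Origin: centre of its underside. It starts standing on the bench
- case_a: closed parts case, blue body with a cream lid, 150 mm long (its x axis) x 64 mm wide (y) x 50 mm high (z), lid flat on top and fixed, sides plain and upright, 0.4 to 0.75 kg; grip it across the 64 mm width. Origin: centre of its underside. One of two alike; it starts standing on the bench
- case_b: closed parts case, blue body with a cream lid, 150 mm long (its x axis) x 64 mm wide (y) x 50 mm high (z), lid flat on top and fixed, sides plain and upright, 0.4 to 0.75 kg; grip it across the 64 mm width. Origin: centre of its underside. One of two alike; it starts standing on the bench
- ring_1: stray brass ring lying flat, 30 mm outside diameter, 18 mm bore, 8 mm high, 30 g. Origin: centre of its underside. It starts on the scale's pan, its centre within 42 mm of the pan's centre in the scale's x and at least 65 mm from the pan's -y end, no ring touching another
- ring_2: stray brass ring lying flat, 30 mm outside diameter, 18 mm bore, 8 mm high, 30 g. Origin: centre of its underside. It starts on the scale's pan, its centre within 42 mm of the pan's centre in the scale's x and at least 65 mm from the pan's -y end, no ring touching another
- ring_3: stray brass ring lying flat, 30 mm outside diameter, 18 mm bore, 8 mm high, 30 g. Origin: centre of its underside. It starts on the scale's pan, its centre within 42 mm of the pan's centre in the scale's x and at least 65 mm from the pan's -y end, no ring touching another
- open_case: open blue case without a lid, 147 mm (x) x 62 mm x 42 mm high, part-filled with brass; a bystander that stands among the closed ones. Origin: centre of its underside
- gauge: small steel checking fixture, 90 x 60 x 36 mm; a bystander. Origin: centre of its underside
- bin_lime: lime-green open parts bin, 100 x 120 x 62 mm; a bystander. Origin: centre of its underside
- bin_yellow: yellow open parts bin, 100 x 120 x 62 mm; a bystander. Origin: centre of its underside
- cup: cream cup with two pens, 76 mm across the rim, 130 mm to the pen tips; a bystander. Origin: centre of its underside

How it is judged:
By the outcome, as a careful person would: the job done as asked, in the order asked, and still so for the second after the job is handed in, with the robot touching nothing.
It also fails if it takes over 72 s, if anything falls off the work surface, if the arm or the gripper's body presses on something with over 40 N, if the wrist force passes 120 N, or if a joint passes its speed limit or range.

ROBOT

A 6-joint arm with a two-finger parallel gripper is mounted at the origin on the work surface. World frame = base frame: x ahead of the robot, y to its left, z up, the work surface at z = 0. Lengths are in mm, angles in rad, forces in N, time in s.
With the tool pointing down it reaches from about 300 to 775 mm from the base axis. Payload 14.6 kg.
Tool frame: the origin (TCP) lies between the finger pads; the fingertips stand 8 mm ahead of it and the grasp point (between the pads) lies 11 mm behind it; z points along the fingers, y is the direction in which the jaws open and shut (so a half turn about z gives the same grasp; the last joint's range is limited). The gripper opens to 94 mm and grips with 3 to 60 N. Pads are 16 mm wide; open, the fingers measure 119 mm over their backs; the gripper's body (75 mm by 177 mm) begins 78 mm behind the grasp point.
Start: joints at [1.177, 0.3, 1.521, -0, 1.321, -0.067], TCP at [176.555, 520.882, 213.446] pointing down, gripper open.
Joint ranges: [-3.03, 3.03], [-0.79, 2.21], [0.23, 2.52], [-1.04, 4.18], [0, 3.07], [-2.55, 2.55]. Speed limits (rad/s): [2.22, 2.22, 2.57, 3.14, 3.14, 3.14].

INTERFACE

Orientations are given as [roll, pitch, yaw] about the fixed x, y, z axes, in that order (R = Rz(yaw) Ry(pitch) Rx(roll)).
In Python, from cell import manip gives the robot as it stands. The module is installed in compiled form; this text tells all that it offers.
- The arm moves only by the tool send_rows, never from a script. Its argument "series" is a list that holds one entry, the list of rows, each a list of 5 numbers: the opening, from 0 (shut) to 1 (fully open), then the shift along the tool's x, y, z in mm, then the turn about the tool's z in degrees. In form: [[[gripper, dx, dy, dz, roll], ...]]. A call has 1 to 10 rows; each row is the pose to reach, as a shift and turn from the pose commanded when the call began, along the tool's axes at that moment; what a row does not reach only later rows make up. A row lasts 1/10 s, in which the tool goes at most 50 mm and 8.59 degrees, less where a joint would pass 70% of its speed; a pose out of reach is approached as far as the arm can. A call with a gripper value outside its range is refused whole. The fingers move at their own pace and stop on an object; "newtons" is the grip in N (left out, the last holds). Time passes only in rows, so rows that repeat a pose let the fingers close. It gives the time, the measured TCP pose, the force and the opening at its end, in the units of the state.
- manip.read_state(): the state, without advancing time (a new reading comes with each control period).
- manip.camera(name): name is "scene" or "top"; returns a dict with "img" (420x560x3 uint8, red, green, blue), "vfov" (degrees; the focal length in pixels is half the picture's height over the tangent of half this angle, whatever the lens; pixels are square), "cx", "cy" (the principal point, pixels), "pose" (4x4, takes a point from camera to world coordinates). Camera axes: x right, y down, z forward; pixel columns grow to the right and rows downward; lengths in mm; the calibration is good to about 2 mm. A picture is of the moment at which its call begins. There is no depth.
- manip.sign_off(): hands the job in, once; it reports no verdict.
Trained networks look in a picture, given as the dict that the camera call returned (one of the last four; its "shot" number tells which), for a name from the list of things; names that differ only in an ending like _2 or _b are one class to them, and where a whole thing is asked for, a point or a joint stands for the part that bears it (a point fixed in the world has none). Each returns a list of dicts, best first, with "conf" (0 to 1); they miss things now and then, are a little off and sometimes report something else, mostly with a low value. They report only what shows in the picture. A call takes as long as a camera call.
- manip.find_in(target, picture): "rect" ([left, top, width, height] in pixels, round what is visible of it).
- manip.silhouettes(target, picture): "pixels" (420x560 bool, what is visible of it) and "rect" ([left, top, width, height] in pixels, round what is visible of it).
The state is a dict: "clock": time; "joints": joint angles; "qd": joint speeds; "effort": joint torques, N m; "eef_pos": TCP position; "eef_rot": TCP orientation; "wrist_force": force on the tool from outside, world axes, zero at the start; "moment": the same for the moment, N m; "finger_gap": finger opening in mm.
Only numpy, scipy, OpenCV 4.12 (cv2) and the standard library are available. Lean on these libraries where they do the work, as an engineer would, in place of code of your own. Each camera call takes 0.05 s, during which the arm holds its last target. There are 200 camera calls.

## Working session

There is one attempt and no reset: what is moved stays moved. The work goes in short steps, Python scripts to look and compute and a tool call to move; the robot and the scene stay as the last step left them, time stands still between calls to the robot, and variables do not carry over. Pictures are saved under pics/ and viewed, about 8 in all and at most 12, crops included, and the job is handed in when it is done.

Besides the shell and the picture viewer there is one more tool, called as name(argument=value, ...) on one line, values as JSON. send_rows: Moves the arm, as the interface text tells. Its arguments: {"type":"object","properties":{"series":{"type":"array"},"newtons":{"type":"number"}},"required":["series"]}

```bash
mkdir -p pics; cat > h.py <<'E'
import numpy as np, cv2
from cell import manip
def proj(c,P):
    P=np.atleast_2d(P).astype(float); T=np.linalg.inv(c["pose"]); q=P@T[:3,:3].T+T[:3,3]
    f=c["img"].shape[0]/2/np.tan(np.radians(c["vfov"])/2)
    return np.c_[c["cx"]+f*q[:,0]/q[:,2], c["cy"]+f*q[:,1]/q[:,2]]
def back(c,uv,z):
    uv=np.atleast_2d(uv).astype(float); f=c["img"].shape[0]/2/np.tan(np.radians(c["vfov"])/2)
    d=np.c_[(uv[:,0]-c["cx"])/f,(uv[:,1]-c["cy"])/f,np.ones(len(uv))]@c["pose"][:3,:3].T
    o=c["pose"][:3,3]; s=(z-o[2])/d[:,2]
    return o+d*s[:,None]
def save(c,n,rect=None,k=1):
    im=c["img"][:,:,::-1]
    if rect: x,y,w,h=rect; im=im[y:y+h,x:x+w]
    cv2.imwrite(f"pics/{n}.png",cv2.resize(im,None,fx=k,fy=k,interpolation=cv2.INTER_CUBIC))
E
python3 - <<'E'
from h import *
np.set_printoptions(precision=2,suppress=True)
print(manip.read_state())
a=manip.camera("top");b=manip.camera("scene")
cv2.imwrite("pics/t1.png",cv2.resize(a["img"][:,:,::-1],(784,588)));cv2.imwrite("pics/s1.png",cv2.resize(b["img"][:,:,::-1],(784,588)))
for n,c in(("top",a),("scene",b)):
    print(n,c["vfov"],c["cx"],c["cy"],c["pose"])
    for t in["scale","tray","scraper","case_a","ring_1","open_case","gauge"]:
        for d in manip.find_in(t,c)[:4]: print(t,round(d["conf"],2),np.round(d["rect"],1))
E
```

```text
{'clock': 0.0, 'joints': array([ 1.18,  0.3 ,  1.52, -0.  ,  1.32, -0.07]), 'qd': array([ 0., -0.,  0., -0.,  0.,  0.]), 'effort': array([  0.  , -53.18, -35.27,   0.07,   0.02,  -0.  ]), 'eef_pos': array([176.46, 520.64, 212.88]), 'eef_rot': array([-3.14, -0.  ,  2.81]), 'wrist_force': array([ 0.34,  0.67, -0.43]), 'moment': array([ 0.06, -0.05, -0.06]), 'finger_gap': 94.19346343828535}
top 54.50376384073571 276.9548052036496 205.2514340036192 [[  -0.05   -0.97    0.22  247.92]
 [  -1.      0.05   -0.01    1.95]
 [  -0.     -0.22   -0.98 1484.64]
 [   0.      0.      0.      1.  ]]
scale 0.84 [240.6 159.9  80.1  82.2]
scale 0.42 [115.9 244.3  26.4  38.6]
tray 0.7 [209.1 165.1  39.4  56.3]
tray 0.21 [343.8 151.8  38.9  33.7]
scraper 0.83 [361.5 238.8  14.   34.9]
case_a 0.98 [375.5 193.4  18.5  43. ]
case_a 0.68 [170.1 239.6  27.   44. ]
open_case 0.9 [162.  198.5  23.5  43.7]
open_case 0.62 [209.3 166.   42.   55.8]
open_case 0.25 [411.9 223.3  29.1  24.3]
gauge 0.74 [170.3 238.   28.1  45.9]
scene 56.42840966643956 291.3864825011619 203.6205048800882 [[  -0.82    0.32   -0.48 1205.13]
 [   0.57    0.44   -0.7   960.42]
 [  -0.01   -0.84   -0.54  833.43]
 [   0.      0.      0.      1.  ]]
scale 0.9 [230.7 192.1  98.9  56.3]
tray 0.81 [269.6 224.3  65.6  53.3]
tray 0.7 [421.2 279.2  44.2  24.5]
scraper 0.84 [269.7 167.1  31.2  17. ]
case_a 0.97 [371.  230.   43.1  38.9]
case_a 0.61 [226.2 164.7  37.7  19.4]
ring_1 0.63 [281.5 218.8   9.4   3.2]
open_case 0.77 [336.7 261.7  56.8  34.4]
open_case 0.62 [371.4 228.9  42.4  39.4]
gauge 0.93 [420.1 276.   47.9  29.3]
```

View pics/t1.png

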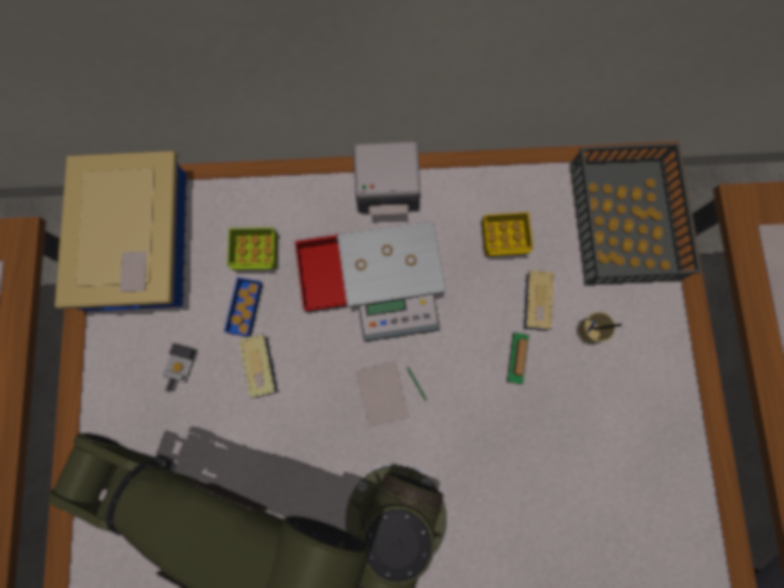

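View pics/s1.png

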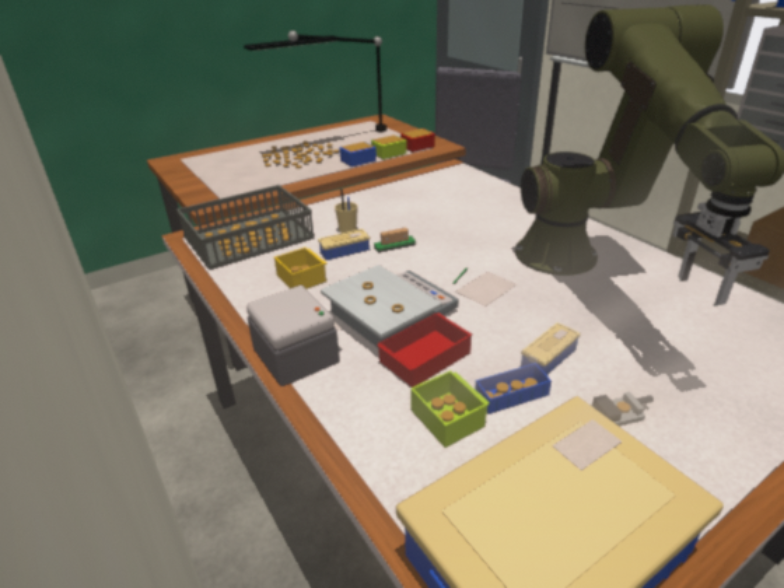

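Top view (784-px scale): pan corners are near (338,235), (433,225), (443,295) and (347,303), with three rings on it. The tray is to the left at (322,272), the closed cases at (540,300) and (258,366), the scraper at (518,358) and the cup at (597,328). The scene view agrees. The "gauge" detection at (170,238) in the top view is really the left closed case.

Next I fit the poses using edges from both cameras.

```bash
cat > fit.py <<'E'
from h import *
from scipy.optimize import minimize
from scipy.ndimage import map_coordinates, gaussian_filter
def rect(l,w,z): return [np.array([[a*l/2,b*w/2,z],[c*l/2,d*w/2,z]]) for a,b,c,d in((-1,-1,1,-1),(1,-1,1,1),(1,1,-1,1),(-1,1,-1,-1))]
def place(p,S): 
    c,s=np.cos(p[2]),np.sin(p[2]); return S@np.array([[c,-s,0],[s,c,0],[0,0,1]]).T+np.array([p[0],p[1],p[3] if len(p)>3 else 0])
def score(p,segs,cams,sg):
    tot=0
    for c,G in cams:
        for S in segs:
            q=place(p,S); uv=proj(c,q[0]+np.linspace(.04,.96,40)[:,None]*(q[1]-q[0]))
            t=uv[-1]-uv[0]; L=np.linalg.norm(t); n=np.array([-t[1],t[0]])/L
            v=sum(abs(map_coordinates(g[0],uv.T[::-1],order=1)*n[0]+map_coordinates(g[1],uv.T[::-1],order=1)*n[1]) for g in G)
            tot+=v.mean()*L
    return -tot
def fit(p0,segs,pics,ang=.15):
    p=np.array(p0,float)
    for sg in(2.,1.):
        cams=[(c,[(gaussian_filter(c["img"][:,:,k].astype(float),sg,order=(0,1)),gaussian_filter(c["img"][:,:,k].astype(float),sg,order=(1,0))) for k in range(3)]) for c in pics]
        best=None
        for dx in(-6,0,6):
          for dy in(-6,0,6):
            for da in((-ang,-.05,.05,ang) if sg==2 else (-.02,.02)):
              q=p+np.array([dx*(sg/2),dy*(sg/2),da])
              r=minimize(score,q,args=(segs,cams,sg),method="Nelder-Mead",options=dict(initial_simplex=np.array([q,q+[4,0,0],q+[0,4,0],q+[0,0,.04]]),xatol=.02,fatol=1))
              if best is None or r.fun<best.fun: best=r
        p=best.x
    return p,best.fun
PAN=rect(190,250,80); CASE=rect(150,64,50); SCR=rect(130,40,18)+rect(90,22,56)
E
cat > m1.py <<'E'
from fit import *
np.set_printoptions(precision=2,suppress=True)
a=manip.camera("top");b=manip.camera("scene"); s=1/1.4
def st(u,v,z): return back(a,[[u*s,v*s]],z)[0][:2]
o=a["img"][:,:,::-1].copy();o=cv2.resize(o,None,fx=4,fy=4,interpolation=cv2.INTER_CUBIC)
for n,uv,z,yaw,S in(("pan",(390,264),80,-.05,PAN),("caseR",(540,298),50,0.05,CASE),("caseL",(257,364),50,.15,CASE),("scr",(518,357),18,0,SCR)):
    i=st(*uv,z); out=[]
    for pics in([a,b],[a],[b]): p,f=fit([*i,yaw],S,pics); out.append(p)
    print(n,"init",i,*out)
    for q in S:
        w=((proj(a,place(out[0],q))+.5)*4).astype(int); cv2.line(o,tuple(map(int,w[0])),tuple(map(int,w[1])),(255,0,255),1)
    if n=="pan":
        pan=out[0]
        for c in(a,b):
            hsv=cv2.cvtColor(c["img"],cv2.COLOR_RGB2HSV); m=np.zeros((420,560),np.uint8)
            poly=place(pan,np.array([[x*83,y*113,80] for x,y in((-1,-1),(1,-1),(1,1),(-1,1))])); cv2.fillPoly(m,[proj(c,poly).round().astype(int)],1)
            k=((hsv[:,:,1]>70)&(m>0)).astype(np.uint8); N,l,stt,ce=cv2.connectedComponentsWithStats(k)
            for j in range(1,N):
                if stt[j,4]>3:
                    w=back(c,ce[j],84)[0][:2]-pan[:2]; cc,ss=np.cos(pan[2]),np.sin(pan[2]); print(" ring",stt[j,4],"scale xy",w[0]*cc+w[1]*ss,-w[0]*ss+w[1]*cc)
print("printer/cup tips", [ (t,[ (round(d["conf"],2),np.round(d["rect"],1)) for d in manip.find_in(t,a)[:1]]) for t in("cup",)])
cv2.imwrite("pics/f1.png",o[560:1180,560:1760][:, :][::1,::1] if 0 else cv2.resize(o[560:1180,620:1660],(800,477)))
E
python3 m1.py
```

```text
pan init [620.4  -17.97] [627.34 -16.64   0.12] [627.78 -17.97   0.11] [624.11 -15.46   0.09]
 ring 5 scale xy 41.468335646100414 0.31288428035168714
 ring 4 scale xy 21.584381533080368 1.9853075558156896
 ring 4 scale xy -15.256506268657514 -52.860590750147175
 ring 5 scale xy -4.535488244305226 75.35004837266885
 ring 29 scale xy -8.930031945514491 -53.84248935836521
 ring 33 scale xy 28.711485612216713 1.5693209902139085
 ring 38 scale xy 2.190635547833815 74.21906660566721
caseR init [ 518.81 -397.57] [ 512.24 -387.52   -0.15] [ 511.42 -386.89   -0.16] [ 525.43 -392.74   -0.21]
caseL init [387.02 327.14] [386.18 333.37   0.2 ] [381.54 319.1    0.18] [384.46 334.93   0.18]
scr init [ 374.23 -333.63] [ 373.41 -332.53   -0.23] [ 372.4  -332.33   -0.22] [ 384.83 -309.58   -0.27]
printer/cup tips [('cup', [(0.62, array([411. , 220.9,  25.7,  23.8]))])]
```

View pics/f1.png

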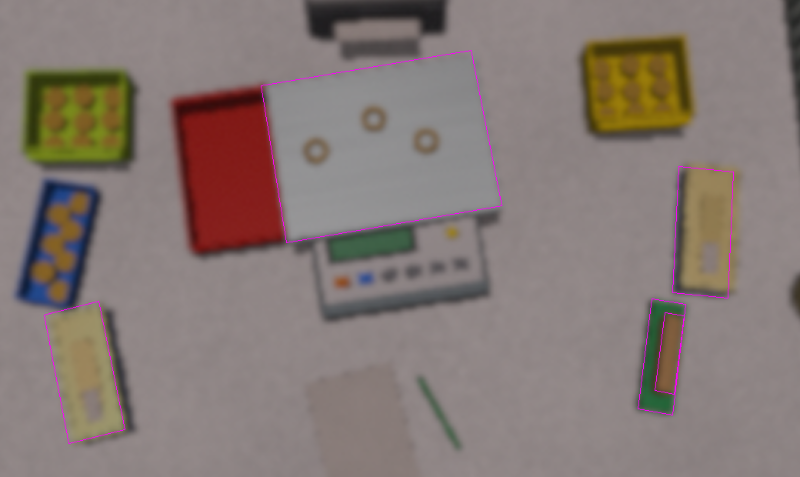

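The overlay shows the pan, left case and scraper outlines close to the picture. The right case's outline is pulled left onto its shadowed side at about (680,230). I'll refit with signed colour-channel edges (lid cream, base green), which ignore shadows.

```bash
cat >> fit.py <<'E'
def chan(c,k):
    L=cv2.cvtColor(c["img"].astype(np.float32)/255,cv2.COLOR_RGB2Lab); return L[:,:,abs(k)]*np.sign(k)
def colfit(p0,poly,ks,pics,z3=None):
    """region contrast fit: colour inside the projected polygon minus a rim around it (shadow-proof channel k)"""
    res=[]
    X=[(c,gaussian_filter(chan(c,ks),.7)) for c in pics]
    def cost(p,w):
        t=0
        for c,I in X:
            q=place(p,poly); gx=[]
            n=len(q)
            for i in range(n):
                A,B=q[i],q[(i+1)%n]; d=(B-A)/np.linalg.norm(B-A); o=np.array([d[1],-d[0],0])
                pts=A+np.linspace(.06,.94,40)[:,None]*(B-A)
                i1=map_coordinates(I,proj(c,pts-o*w).T[::-1],order=1).mean(); o1=map_coordinates(I,proj(c,pts+o*w).T[::-1],order=1).mean()
                t-=(i1-o1)*np.linalg.norm(B-A)
        return t
    p=np.array(p0,float)
    for w in(8.,4.):
        best=None
        for dx in(-8,0,8):
          for dy in(-8,0,8):
            for da in(-.08,0,.08):
              q=p+[dx*w/8,dy*w/8,da*w/8]
              r=minimize(cost,q,args=(w,),method="Nelder-Mead",options=dict(initial_simplex=np.array([q,q+[4,0,0],q+[0,4,0],q+[0,0,.04]]),xatol=.02,fatol=.1))
              if best is None or r.fun<best.fun: best=r
        p=best.x
    return p
def quad(l,w,z): return np.array([[-l/2,-w/2,z],[l/2,-w/2,z],[l/2,w/2,z],[-l/2,w/2,z]])
E
cat > m2.py <<'E'
from fit import *
np.set_printoptions(precision=2,suppress=True)
a=manip.camera("top");b=manip.camera("scene")
os=[cv2.resize(c["img"][:,:,::-1],None,fx=4,fy=4,interpolation=cv2.INTER_CUBIC) for c in(a,b)]
for n,p0,l,w,z,k in(("caseR",(515,-392,-.15),150,64,50,2),("caseL",(385,328,.19),150,64,50,2),("scrbase",(373,-332,-.22),130,40,18,-1),("scrgrip",(373,-332,-.22),90,22,56,1)):
    Q=quad(l,w,z); r=[colfit(p0,Q,k,P) for P in([a,b],[a],[b])]; print(n,*r)
    for c,o,rr in((a,os[0],r[0]),(b,os[1],r[0])): cv2.polylines(o,[((proj(c,place(rr,Q))+.5)*4).round().astype(int)],True,(255,0,255),1)
    for c,o in zip((a,b),os):
        pass
P=quad(190,250,80)
for c,o in zip((a,b),os): cv2.polylines(o,[((proj(c,place([626.5,-16.6,.11],P))+.5)*4).round().astype(int)],True,(255,0,255),1)
t=os[0]; s=os[1]
def crop(o,x,y,w,h,W,H): return cv2.resize(o[y*4:(y+h)*4,x*4:(x+w)*4],(W,H))
m=np.vstack([np.hstack([crop(t,340,180,70,105,200,300),crop(t,160,230,50,75,200,300),crop(t,235,150,90,67,400,300)]),np.hstack([crop(s,215,155,95,45,400,190),crop(s,365,225,60,45,253,190),np.zeros((190,147,3),np.uint8)])])
cv2.imwrite("pics/f2.png",m)
E
python3 m2.py
```

```text
caseR [ 517.82 -395.84   -0.15] [ 517.51 -396.38   -0.15] [ 520.56 -384.82   -0.15]
caseL [385.56 333.23   0.2 ] [385.65 329.42   0.19] [388.29 336.7    0.2 ]
scrbase [ 373.12 -332.43   -0.23] [ 373.14 -333.34   -0.22] [ 379.11 -317.2    -0.27]
scrgrip [ 372.38 -328.91   -0.22] [ 372.28 -328.91   -0.22] [ 374.73 -327.64   -0.19]
```

View pics/f2.png

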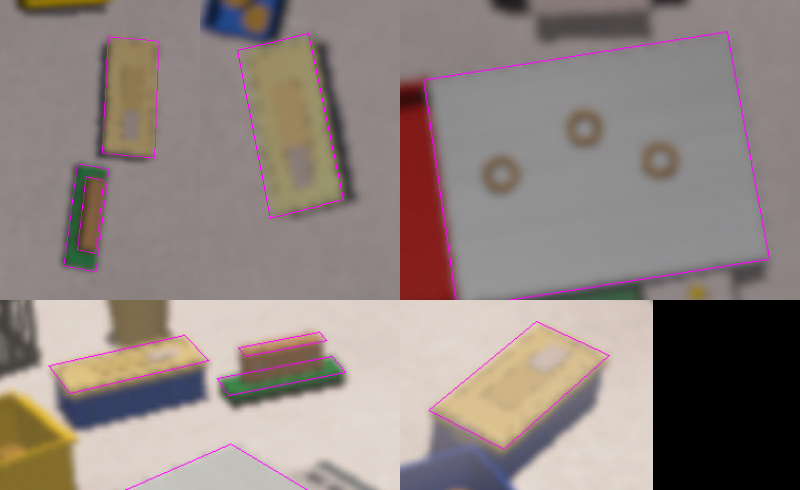

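```bash
cat > plan.py <<'E'
from h import *
def plan(*T,start=None):
    s=manip.read_state(); p=np.r_[s["eef_pos"],s["eef_rot"][2]] if start is None else np.array(start,float)
    print("clock %.2f"%s["clock"],"at",np.round(s["eef_pos"],1),np.round(s["eef_rot"],3),"F",np.round(s["wrist_force"],1),"gap %.1f"%s["finger_gap"])
    for t in T:
        t=np.array(t,float); d=t-p; y=p[3]
        print(" to",np.round(t,2),"-> dx %.1f dy %.1f dz %.1f roll %.1f"%(d[0]*np.cos(y)+d[1]*np.sin(y), d[0]*np.sin(y)-d[1]*np.cos(y), -d[2], -np.degrees((d[3]+np.pi)%(2*np.pi)-np.pi)), "| %.0f mm"%np.linalg.norm(d[:3])); p=t
E
python3 -c "
from plan import *
plan((430,90,230,2.87),(372.5,-330,130,2.92),(372.5,-330,31,2.92),start=(176.5,520.9,213.4,2.81))"
```

```text
clock 1.05 at [176.6 520.9 213.4] [-3.142 -0.     2.815] F [-0.3 -0.4 -0.3] gap 94.3
 to [430.    90.   230.     2.87] -> dx -380.0 dy -324.9 dz -16.6 roll -3.4 | 500 mm
 to [ 372.5  -330.    130.      2.92] -> dx -57.3 dy -420.0 dz 100.0 roll -2.9 | 436 mm
 to [ 372.5  -330.     31.      2.92] -> dx 0.0 dy 0.0 dz 99.0 roll -0.0 | 99 mm
```

send_rows(series=[[[1,-380,-325,-17,-3.4],[1,-380,-325,-17,-3.4],[1,-380,-325,-17,-3.4],[1,-380,-325,-17,-3.4],[1,-380,-325,-17,-3.4],[1,-380,-325,-17,-3.4],[1,-380,-325,-17,-3.4],[1,-380,-325,-17,-3.4],[1,-380,-325,-17,-3.4],[1,-380,-325,-17,-3.4]]])

```text
clock: 2.05
eef_pos: [432.6, 89.3, 230.8]
eef_rot: [3.141, 0.001, 2.874]
wrist_force: [0.9, 0.6, -0.8]
finger_gap: 93.9
```

```bash
python3 -c "
from plan import *
plan((430,90,230,2.87),(372.5,-330,130,2.92))"
```

```text
clock 2.05 at [432.6  89.3 230.8] [3.141e+00 1.000e-03 2.874e+00] F [ 0.9  0.6 -0.8] gap 93.9
 to [430.    90.   230.     2.87] -> dx 2.7 dy -0.1 dz 0.8 roll 0.2 | 3 mm
 to [ 372.5  -330.    130.      2.92] -> dx -57.3 dy -420.0 dz 100.0 roll -2.9 | 436 mm
```

send_rows(series=[[[1,-57,-420,100,-2.9],[1,-57,-420,100,-2.9],[1,-57,-420,100,-2.9],[1,-57,-420,100,-2.9],[1,-57,-420,100,-2.9],[1,-57,-420,100,-2.9],[1,-57,-420,100,-2.9],[1,-57,-420,100,-2.9],[1,-57,-420,100,-2.9],[1,-57,-420,100,-2.9]]])

```text
clock: 3.05
eef_pos: [374.7, -331.7, 129.2]
eef_rot: [3.141, -0.001, 2.921]
wrist_force: [1.2, -0.6, -0.1]
finger_gap: 94.0
```

send_rows(series=[[[1,0,0,0,0],[1,0,0,0,0]]])

```text
clock: 3.25
eef_pos: [376.2, -327.9, 130.8]
eef_rot: [-3.142, 0.0, 2.926]
wrist_force: [-0.1, 1.2, -0.1]
finger_gap: 93.8
```

```bash
python3 -c "
from plan import *
plan((372.5,-330,130,2.92),(372.5,-330,31,2.92))
b=manip.camera('scene'); p=proj(b,[372,-330,60])[0].astype(int); save(b,'s2',(p[0]-70,p[1]-60,140,105),5)"
```

```text
clock 3.25 at [ 376.2 -327.9  130.8] [-3.142  0.     2.926] F [-0.1  1.2 -0.1] gap 93.8
 to [ 372.5  -330.    130.      2.92] -> dx 3.2 dy -2.8 dz 0.8 roll 0.3 | 4 mm
 to [ 372.5  -330.     31.      2.92] -> dx 0.0 dy 0.0 dz 99.0 roll -0.0 | 99 mm
```

View pics/s2.png

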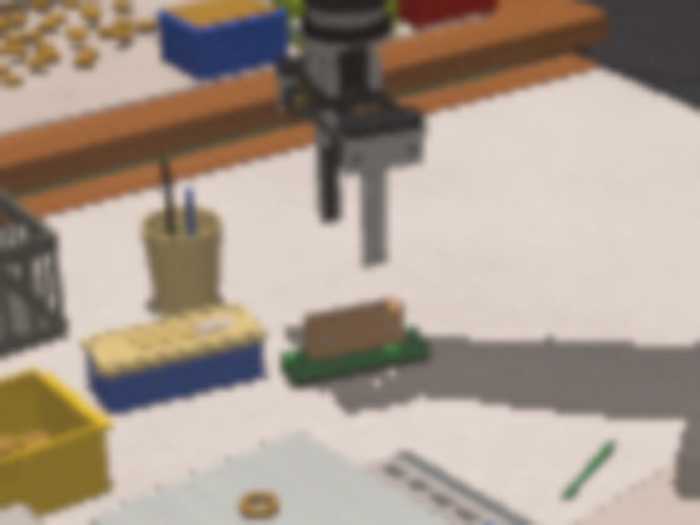

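The scene crop shows the open fingers above the grip, jaws across its thickness, with nothing in the way of the descent. I'll re-read the state, since 3–4 mm of offset appeared.

send_rows(series=[[[1,0,0,60,0],[1,0,0,60,0],[1,0,0,60,0],[1,0,0,60,0]]])

```text
clock: 3.7
eef_pos: [376.6, -328.9, 71.9]
eef_rot: [-3.141, 0.001, 2.925]
wrist_force: [-0.5, 0.1, -0.2]
finger_gap: 94.1
```

```bash
python3 -c "
from plan import *
plan((372.5,-330,31,2.92))"
```

```text
clock 3.70 at [ 376.6 -328.9   71.9] [-3.141e+00  1.000e-03  2.925e+00] F [-0.5  0.1 -0.2] gap 94.1
 to [ 372.5  -330.     31.      2.92] -> dx 3.7 dy -1.9 dz 40.9 roll 0.3 | 41 mm
```

send_rows(series=[[[1,3.5,-1.5,20,0],[1,3.5,-1.5,40,0],[1,3.5,-1.5,40.5,0],[0,3.5,-1.5,40.5,0],[0,3.5,-1.5,40.5,0],[0,3.5,-1.5,40.5,0],[0,3.5,-1.5,40.5,0],[0,3.5,-1.5,40.5,0]]], newtons=30)

```text
clock: 4.5
eef_pos: [372.3, -329.6, 30.3]
eef_rot: [-3.141, 0.0, 2.925]
wrist_force: [-0.9, -0.2, -0.2]
finger_gap: 57.5
```

send_rows(series=[[[0,0,0,0,0],[0,0,0,0,0],[0,0,0,0,0]]])

```text
clock: 4.8
eef_pos: [372.2, -329.5, 29.9]
eef_rot: [3.142, -0.0, 2.925]
wrist_force: [-0.1, 0.2, 0.4]
finger_gap: 33.6
```

```bash
python3 -c "
from plan import *
c,s=np.cos(.11),np.sin(.11)
def W(x,y,z,pan=(626.5,-17)): return (pan[0]+c*x-s*y,pan[1]+s*x+c*y,z,np.pi+.11)
plan((375,-331,200,2.92),W(0,-112,200),W(0,-112,111.5),W(0,112,111.5),W(0,112,200))"
```

```text
clock 4.80 at [ 372.2 -329.5   29.9] [ 3.142 -0.     2.925] F [-0.1  0.2  0.4] gap 33.6
 to [ 375.   -331.    200.      2.92] -> dx -3.1 dy -0.9 dz -170.1 roll 0.3 | 170 mm
 to [ 638.8  -128.32  200.      3.25] -> dx -212.8 dy 255.7 dz -0.0 roll -19.0 | 333 mm
 to [ 638.8  -128.32  111.5     3.25] -> dx -0.0 dy 0.0 dz 88.5 roll -0.0 | 88 mm
 to [614.2   94.32 111.5    3.25] -> dx 0.0 dy 224.0 dz -0.0 roll -0.0 | 224 mm
 to [614.2   94.32 200.     3.25] -> dx -0.0 dy 0.0 dz -88.5 roll -0.0 | 88 mm
```

send_rows(series=[[[0,0,0,0,0],[0,0,0,0,0],[0,0,0,0,0],[0,0,0,-10,0],[0,0,0,-50,0],[0,0,0,-100,0],[0,0,0,-150,0],[0,0,0,-170,0],[0,0,0,-170,0]]])

```text
clock: 5.7
eef_pos: [372.9, -330.1, 203.4]
eef_rot: [-3.139, 0.005, 2.925]
wrist_force: [-0.7, -0.2, -2.4]
finger_gap: 21.8
```

```bash
python3 -c "
from plan import *
c,s=np.cos(.11),np.sin(.11)
def W(x,y,z,pan=(626.5,-17)): return (pan[0]+c*x-s*y,pan[1]+s*x+c*y,z,np.pi+.11)
plan(W(0,-112,200))"
```

```text
clock 5.70 at [ 372.9 -330.1  203.4] [-3.139  0.005  2.925] F [-0.7 -0.2 -2.4] gap 21.8
 to [ 638.8  -128.32  200.      3.25] -> dx -216.3 dy 254.2 dz 3.4 roll -18.7 | 334 mm
```

send_rows(series=[[[0,-215,254,3,-18.7],[0,-215,254,3,-18.7],[0,-215,254,3,-18.7],[0,-215,254,3,-18.7],[0,-215,254,3,-18.7],[0,-215,254,3,-18.7],[0,-215,254,3,-18.7],[0,-215,254,3,-18.7],[0,-215,254,3,-18.7],[0,-215,254,3,-18.7]]])

```text
clock: 6.7
eef_pos: [635.9, -128.3, 196.1]
eef_rot: [3.141, -0.002, -3.033]
wrist_force: [0.1, -0.4, -0.9]
finger_gap: 22.0
```

```bash
python3 -c "
from plan import *
c,s=np.cos(.11),np.sin(.11)
def W(x,y,z,pan=(626.5,-17)): return (pan[0]+c*x-s*y,pan[1]+s*x+c*y,z,np.pi+.11)
plan(W(0,-112,130))
a=manip.camera('top');b=manip.camera('scene'); cv2.imwrite('pics/c3.png',np.hstack([cv2.resize(a['img'][140:245,225:330,::-1],(400,400),interpolation=2),cv2.resize(b['img'][140:245,225:330,::-1],(400,400),interpolation=2)]))"
```

```text
clock 6.70 at [ 635.9 -128.3  196.1] [ 3.141e+00 -2.000e-03 -3.033e+00] F [ 0.1 -0.4 -0.9] gap 22.0
 to [ 638.8  -128.32  130.      3.25] -> dx -2.8 dy -0.3 dz 66.1 roll -0.1 | 66 mm
```

View pics/c3.png

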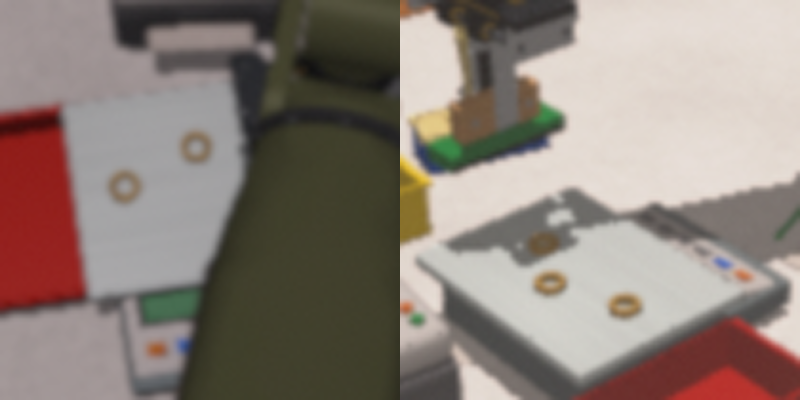

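The crops show the scraper level in the jaws above the pan's -y end, with all three rings ahead of it. I lower it there next.

send_rows(series=[[[0,-2.8,0,30,-0.1],[0,-2.8,0,60,-0.1],[0,-2.8,0,75,-0.1],[0,-2.8,0,82,-0.1],[0,-2.8,0,84,-0.1],[0,-2.8,0,84,-0.1],[0,-2.8,0,84,-0.1]]])

```text
clock: 7.5
eef_pos: [640.1, -127.5, 114.2]
eef_rot: [-3.141, 0.002, -3.03]
wrist_force: [-0.1, 1.3, -1.8]
finger_gap: 21.7
```

```bash
python3 -c "
from plan import *
c,s=np.cos(.11),np.sin(.11)
def W(x,y,z,pan=(626.5,-17)): return (pan[0]+c*x-s*y,pan[1]+s*x+c*y,z,np.pi+.11)
plan(W(0,-112,111),W(0,110,111))
plan(W(0,110,111))"
```

```text
clock 7.50 at [ 640.1 -127.5  114.2] [-3.141e+00  2.000e-03 -3.030e+00] F [-0.1  1.3 -1.8] gap 21.7
 to [ 638.8  -128.32  111.      3.25] -> dx 1.3 dy -0.6 dz 3.2 roll 0.1 | 4 mm
 to [614.42  92.34 111.     3.25] -> dx 0.0 dy 222.0 dz -0.0 roll -0.0 | 222 mm
clock 7.50 at [ 640.1 -127.5  114.2] [-3.141e+00  2.000e-03 -3.030e+00] F [-0.1  1.3 -1.8] gap 21.7
 to [614.42  92.34 111.     3.25] -> dx 1.1 dy 221.4 dz 3.2 roll 0.1 | 221 mm
```

send_rows(series=[[[0,0,0,2,0],[0,0,0,3,0],[0,0,0,3,0]]])

```text
clock: 7.8
eef_pos: [639.6, -127.4, 110.0]
eef_rot: [-3.142, 0.0, -3.03]
wrist_force: [-0.2, -0.7, -1.6]
finger_gap: 21.3
```

send_rows(series=[[[0,0,8,0,0],[0,0,18,0,0],[0,0,30,0,0],[0,0,42,0,0],[0,0,54,0,0],[0,0,66,0,0],[0,0,78,0,0],[0,0,90,0,0],[0,0,102,0,0],[0,0,110,0,0]]])

```text
clock: 8.8
eef_pos: [627.3, -16.9, 110.0]
eef_rot: [-3.142, 0.0, -3.03]
wrist_force: [0.1, -1.5, -0.6]
finger_gap: 21.9
```

```bash
python3 -c "
from plan import *
c,s=np.cos(.11),np.sin(.11)
def W(x,y,z,pan=(626.5,-17)): return (pan[0]+c*x-s*y,pan[1]+s*x+c*y,z,np.pi+.11)
plan(W(0,112,111))"
```

```text
clock 8.80 at [627.3 -16.9 110. ] [-3.142  0.    -3.03 ] F [ 0.1 -1.5 -0.6] gap 21.9
 to [614.2   94.32 111.     3.25] -> dx 0.6 dy 112.0 dz -1.0 roll 0.1 | 112 mm
```

send_rows(series=[[[0,0,8,-0.5,0],[0,0,20,-0.5,0],[0,0,32,-0.5,0],[0,0,44,-0.5,0],[0,0,56,-0.5,0],[0,0,68,-0.5,0],[0,0,80,-0.5,0],[0,0,92,-0.5,0],[0,0,102,-0.5,0],[0,0,108,-0.5,0]]])

```text
clock: 9.8
eef_pos: [615.2, 90.4, 110.4]
eef_rot: [3.141, -0.0, -3.03]
wrist_force: [-0.5, -0.6, -0.6]
finger_gap: 21.7
```

send_rows(series=[[[0,0,4,0,0],[0,0,6,0,0],[0,0,6,0,0],[0,0,6,0,0]]])

```text
clock: 10.2
eef_pos: [614.8, 94.9, 110.5]
eef_rot: [-3.142, 0.0, -3.031]
wrist_force: [-0.2, -0.6, -1.9]
finger_gap: 21.7
```

```bash
python3 -c "
from plan import *
plan((640,-100,230,np.pi+.11))
b=manip.camera('scene'); save(b,'s4',(225,170,130,100),5)"
```

```text
clock 10.20 at [614.8  94.9 110.5] [-3.142  0.    -3.031] F [-0.2 -0.6 -1.9] gap 21.7
 to [ 640.   -100.    230.      3.25] -> dx -3.5 dy -196.5 dz -119.5 roll 0.1 | 230 mm
```

View pics/s4.png

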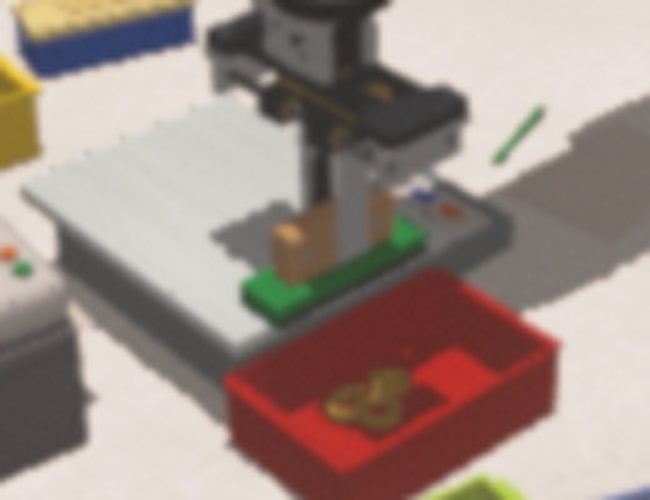

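The scene crop shows the rings in the red tray around (370,400) and the pan empty behind the scraper. I carry the scraper back to its starting spot.

send_rows(series=[[[0,0,0,-50,0],[0,0,0,-90,0],[0,0,0,-90,0]]])

```text
clock: 10.55
eef_pos: [616.7, 95.1, 206.7]
eef_rot: [-3.141, 0.009, -3.031]
wrist_force: [0.7, 0.2, -1.1]
finger_gap: 22.1
```

```bash
python3 -c "
from plan import *
plan((372.5,-330,150,2.925),(372.5,-330,30,2.92))"
```

```text
clock 10.55 at [616.7  95.1 206.7] [-3.141  0.009 -3.031] F [ 0.7  0.2 -1.1] gap 22.1
 to [ 372.5  -330.    150.      2.92] -> dx 289.7 dy -395.5 dz 56.7 roll 18.8 | 494 mm
 to [ 372.5  -330.     30.      2.92] -> dx 0.0 dy 0.0 dz 120.0 roll 0.3 | 120 mm
```

send_rows(series=[[[0,288,-395,50,18.8],[0,288,-395,50,18.8],[0,288,-395,50,18.8],[0,288,-395,50,18.8],[0,288,-395,50,18.8],[0,288,-395,50,18.8],[0,288,-395,50,18.8],[0,288,-395,50,18.8],[0,288,-395,50,18.8],[0,288,-395,50,18.8]]])

```text
clock: 11.55
eef_pos: [370.4, -331.1, 149.6]
eef_rot: [3.141, -0.001, 2.924]
wrist_force: [0.9, -0.5, -1.6]
finger_gap: 21.9
```

send_rows(series=[[[0,0,0,40,0],[0,0,0,80,0],[0,0,0,100,0],[0,0,0,110,0],[0,0,0,112,0],[0,0,0,112,0],[0,0,0,112,0]]])

```text
clock: 12.25
eef_pos: [372.8, -329.7, 39.5]
eef_rot: [-3.141, 0.002, 2.925]
wrist_force: [-0.1, 0.8, -0.8]
finger_gap: 21.8
```

```bash
python3 -c "
from plan import *
plan((372.5,-330,30,2.92))"
```

```text
clock 12.25 at [ 372.8 -329.7   39.5] [-3.141e+00  2.000e-03  2.925e+00] F [-0.1  0.8 -0.8] gap 21.8
 to [ 372.5  -330.     30.      2.92] -> dx 0.3 dy -0.3 dz 9.5 roll 0.3 | 10 mm
```

send_rows(series=[[[0,0,0,5,0],[0,0,0,8,0],[0,0,0,9,0],[0,0,0,9.4,0],[0,0,0,9.4,0]]])

```text
clock: 12.75
eef_pos: [372.5, -329.3, 29.9]
eef_rot: [-3.141, 0.0, 2.925]
wrist_force: [-4.7, 5.4, 13.5]
finger_gap: 22.0
```

send_rows(series=[[[0.6,0,0,0,0],[0.6,0,0,0,0],[0.6,0,0,0,0],[0.6,0,0,0,0],[1,0,0,-30,0],[1,0,0,-80,0],[1,0,0,-110,0],[1,0,0,-110,0]]])

```text
clock: 13.55
eef_pos: [373.6, -330.6, 143.1]
eef_rot: [-3.138, 0.006, 2.925]
wrist_force: [0.2, 0.2, -0.3]
finger_gap: 82.4
```

```bash
cat > m3.py <<'E'
from plan import *
from fit import colfit,quad,place
np.set_printoptions(precision=3,suppress=True)
a=manip.camera("top");b=manip.camera("scene")
print("scr", *[colfit((372.5,-330,-.22),quad(90,22,56),1,P) for P in([a,b],[a])])
print("caseR", colfit((517.5,-396,-.15),quad(150,64,50),2,[a]))
for c,n in((a,"top"),(b,"scene")): 
    d=manip.find_in("cup",c)[:1]; print(n,[(round(x["conf"],2),np.round(x["rect"],1)) for x in d])
print(proj(a,[[480,-510,0],[517,-396,50]]))
plan((517.5,-396,120,2.99),(517.5,-396,25,2.99))
E
python3 m3.py
```

```text
scr [ 381.891 -311.818   -0.139] [ 310.168 -417.982    0.326]
caseR [ 516.942 -396.313   -0.148]
top [(0.87, array([415.5, 222.3,  24.4,  21.9]))]
scene [(0.7, array([239. , 133.4,  15.1,  30.8]))]
[[413.749 224.335]
 [385.331 213.373]]
clock 13.75 at [ 371.9 -328.9  137.8] [ 3.14  -0.002  2.925] F [-0.8  0.4 -0.8] gap 93.5
 to [ 517.5  -396.    120.      2.99] -> dx -156.6 dy -34.2 dz 17.8 roll -3.7 | 161 mm
 to [ 517.5  -396.     25.      2.99] -> dx 0.0 dy 0.0 dz 95.0 roll -0.0 | 95 mm
```

send_rows(series=[[[1,-157,-34,10,-3.7],[1,-157,-34,10,-3.7],[1,-157,-34,10,-3.7],[1,-157,-34,10,-3.7],[1,-157,-34,10,-3.7],[1,-157,-34,10,-3.7],[1,-157,-34,10,-3.7]]])

```text
clock: 14.45
eef_pos: [517.5, -396.0, 129.0]
eef_rot: [3.141, -0.001, 2.989]
wrist_force: [-0.1, 0.6, 0.7]
finger_gap: 94.0
```

```bash
python3 -c "
from plan import *
plan((517,-396,25,2.992))"
```

```text
clock 14.45 at [ 517.5 -396.   129. ] [ 3.141e+00 -1.000e-03  2.989e+00] F [-0.1  0.6  0.7] gap 94.0
 to [ 517.   -396.     25.      2.99] -> dx 0.5 dy -0.1 dz 104.0 roll -0.2 | 104 mm
```

send_rows(series=[[[1,0,0,40,0],[1,0,0,80,0],[1,0,0,100,0],[1,0,0,104,0],[1,0,0,104,0],[0.6,0,0,104,0],[0.6,0,0,104,0],[0.6,0,0,104,0],[0.6,0,0,104,0],[0.6,0,0,104,0]]], newtons=40)

```text
clock: 15.45
eef_pos: [518.5, -396.8, 25.8]
eef_rot: [-3.141, 0.001, 2.989]
wrist_force: [-1.3, -2.4, 4.1]
finger_gap: 63.7
```

send_rows(series=[[[0.5,0,0,0,0],[0.5,0,0,0,0],[0.5,0,0,0,0]]])

```text
clock: 15.75
eef_pos: [518.6, -396.8, 25.8]
eef_rot: [-3.141, 0.001, 2.989]
wrist_force: [-2.3, -2.5, 5.6]
finger_gap: 63.4
```

```bash
python3 -c "
from plan import *
plan()"
```

```text
clock 15.75 at [ 518.6 -396.8   25.8] [-3.141e+00  1.000e-03  2.989e+00] F [-2.3 -2.5  5.6] gap 63.4
```

send_rows(series=[[[0.5,0,0,-5,0],[0.5,0,0,-30,0],[0.5,0,0,-80,0],[0.5,0,0,-130,0],[0.5,0,0,-175,0],[0.5,0,0,-175,0],[0.5,0,0,-175,0]]])

```text
clock: 16.45
eef_pos: [518.2, -395.9, 199.3]
eef_rot: [3.141, -0.001, 2.989]
wrist_force: [-0.0, -0.5, -8.1]
finger_gap: 63.8
```

```bash
python3 -c "
from plan import *
plan((627.5,-19,200,np.pi/2+.115))"
```

```text
clock 16.45 at [ 518.2 -395.9  199.3] [ 3.141e+00 -1.000e-03  2.989e+00] F [-0.  -0.5 -8.1] gap 63.8
 to [627.5  -19.   200.     1.69] -> dx -51.0 dy 389.1 dz -0.7 roll 74.7 | 392 mm
```

send_rows(series=[[[0.5,-51,389,0,74.7],[0.5,-51,389,0,74.7],[0.5,-51,389,0,74.7],[0.5,-51,389,0,74.7],[0.5,-51,389,0,74.7],[0.5,-51,389,0,74.7],[0.5,-51,389,0,74.7],[0.5,-51,389,0,74.7],[0.5,-51,389,0,74.7],[0.5,-51,389,0,74.7]]])

```text
clock: 17.45
eef_pos: [626.9, -17.6, 196.8]
eef_rot: [-3.136, -0.001, 1.686]
wrist_force: [-0.6, -0.8, -7.3]
finger_gap: 63.6
```

send_rows(series=[[[0.5,0,0,0,0],[0.5,0,0,0,0],[0.5,0,0,0,0]]])

```text
clock: 17.75
eef_pos: [627.5, -20.7, 199.6]
eef_rot: [-3.141, -0.0, 1.686]
wrist_force: [0.2, 0.9, -6.3]
finger_gap: 63.6
```

```bash
python3 -c "
from plan import *
plan((627.5,-19,106,np.pi/2+.115))"
```

```text
clock 17.75 at [627.5 -20.7 199.6] [-3.141 -0.     1.686] F [ 0.2  0.9 -6.3] gap 63.6
 to [627.5  -19.   106.     1.69] -> dx 1.6 dy 0.2 dz 93.6 roll 0.0 | 94 mm
```

send_rows(series=[[[0.5,1.5,0,35,0],[0.5,1.5,0,65,0],[0.5,1.5,0,80,0],[0.5,1.5,0,86,0],[0.5,1.5,0,90,0],[0.5,1.5,0,90,0],[0.5,1.5,0,90,0]]])

```text
clock: 18.45
eef_pos: [628.1, -18.1, 111.3]
eef_rot: [3.14, 0.0, 1.686]
wrist_force: [0.1, 0.8, -6.2]
finger_gap: 64.1
```

```bash
python3 -c "
from plan import *
plan((627.5,-19,105.8,np.pi/2+.115))"
```

```text
clock 18.45 at [628.1 -18.1 111.3] [3.14  0.    1.686] F [ 0.1  0.8 -6.2] gap 64.1
 to [627.5  -19.   105.8    1.69] -> dx -0.8 dy -0.7 dz 5.5 roll -0.0 | 6 mm
```

send_rows(series=[[[0.5,0,0,2,0],[0.5,0,0,3.5,0],[0.5,0,0,4.5,0],[0.5,0,0,5,0],[0.5,0,0,5,0]]])

```text
clock: 18.95
eef_pos: [627.7, -18.0, 105.8]
eef_rot: [3.141, 0.0, 1.686]
wrist_force: [-4.2, 0.4, 4.6]
finger_gap: 63.7
```

```bash
python3 -c "
from plan import *
plan((627.5,-19,105.8,np.pi/2+.115))"
```

```text
clock 18.95 at [627.7 -18.  105.8] [3.141 0.    1.686] F [-4.2  0.4  4.6] gap 63.7
 to [627.5  -19.   105.8    1.69] -> dx -1.0 dy -0.3 dz -0.0 roll -0.0 | 1 mm
```

send_rows(series=[[[1,0,0,0,0],[1,0,0,0,0],[1,0,0,0,0],[1,0,0,0,0],[1,0,0,-40,0],[1,0,0,-90,0],[1,0,0,-100,0],[1,0,0,-100,0]]])

```text
clock: 19.75
eef_pos: [628.3, -18.1, 207.0]
eef_rot: [3.138, 0.001, 1.686]
wrist_force: [-0.7, -0.0, -0.7]
finger_gap: 94.1
```

```bash
python3 -c "
from plan import *
plan((385.6,330,150,.19),(385.6,330,25,.19))"
```

```text
clock 19.75 at [628.3 -18.1 207. ] [3.138e+00 1.000e-03 1.686e+00] F [-0.7 -0.  -0.7] gap 94.1
 to [3.856e+02 3.300e+02 1.500e+02 1.900e-01] -> dx 373.6 dy -201.2 dz 57.0 roll 85.7 | 428 mm
 to [3.856e+02 3.300e+02 2.500e+01 1.900e-01] -> dx 0.0 dy 0.0 dz 125.0 roll -0.0 | 125 mm
```

send_rows(series=[[[1,374,-201,50,85.7],[1,374,-201,50,85.7],[1,374,-201,50,85.7],[1,374,-201,50,85.7],[1,374,-201,50,85.7],[1,374,-201,50,85.7],[1,374,-201,50,85.7],[1,374,-201,50,85.7],[1,374,-201,50,85.7],[1,374,-201,50,85.7]]])

```text
clock: 20.75
eef_pos: [381.9, 332.6, 152.6]
eef_rot: [3.141, 0.003, 0.271]
wrist_force: [-0.1, -0.3, -0.5]
finger_gap: 93.9
```

send_rows(series=[[[1,0,0,0,0],[1,0,0,0,0],[1,0,0,0,0]]])

```text
clock: 21.05
eef_pos: [385.5, 329.7, 154.5]
eef_rot: [3.141, 0.001, 0.276]
wrist_force: [0.4, 0.2, 0.9]
finger_gap: 93.8
```

```bash
cat > m4.py <<'E'
from plan import *
from fit import *
np.set_printoptions(precision=3,suppress=True)
a=manip.camera("top");b=manip.camera("scene")
for P in([a,b],[a]):
    pan=fit([627.5,-17.5,.11],PAN,P,.04)[0]; ca=colfit((627.5,-17.5,.115+np.pi/2),quad(150,64,130),2,P)
    d=ca[:2]-pan[:2]; c,s=np.cos(pan[2]),np.sin(pan[2]); print("pan",pan,"case1",ca,"rel",d[0]*c+d[1]*s,-d[0]*s+d[1]*c,np.degrees(ca[2]-np.pi/2-pan[2]))
    print("scr",colfit((372.5,-330,-.22),quad(90,22,56),1,P),"caseL",colfit((385.6,330,.19),quad(150,64,50),2,P))
plan((385.6,330,150,.19),(385.6,330,25,.19))
o=[cv2.resize(x["img"][:,:,::-1],None,fx=4,fy=4,interpolation=2) for x in(a,b)]
for x,y in zip((a,b),o):
    for p,Q in((pan,quad(190,250,80)),(ca,quad(150,64,130))): cv2.polylines(y,[((proj(x,place(p,Q))+.5)*4).round().astype(int)],True,(255,0,255),1)
cv2.imwrite("pics/c5.png",np.hstack([o[0][560:1000,820:1320],o[1][680:1120,880:1380]])[:, :][:440,:1000] if 0 else cv2.resize(np.hstack([o[0][560:1000,820:1320],o[1][680:1120,880:1380]]),(800,352)))
E
python3 m4.py
```

```text
pan [627.349 -16.746   0.124] case1 [628.462 -15.588   1.686] rel 1.2468736207865312 1.011699725690267 -0.4931740894106353
scr [ 373.718 -324.431   -0.226] caseL [386.4   335.705   0.21 ]
pan [627.786 -17.997   0.112] case1 [627.011 -17.183   1.689] rel -0.6788185914793479 0.8955776562801863 0.36357337622828667
scr [ 373.655 -324.458   -0.225] caseL [378.219 329.187   0.222]
clock 21.15 at [385.6 329.8 154.8] [3.141 0.    0.274] F [ 0.2 -0.1 -0.2] gap 94.0
 to [385.6  330.   150.     0.19] -> dx 0.1 dy -0.2 dz 4.8 roll 4.8 | 5 mm
 to [385.6  330.    25.     0.19] -> dx 0.0 dy 0.0 dz 125.0 roll -0.0 | 125 mm
```

View pics/c5.png

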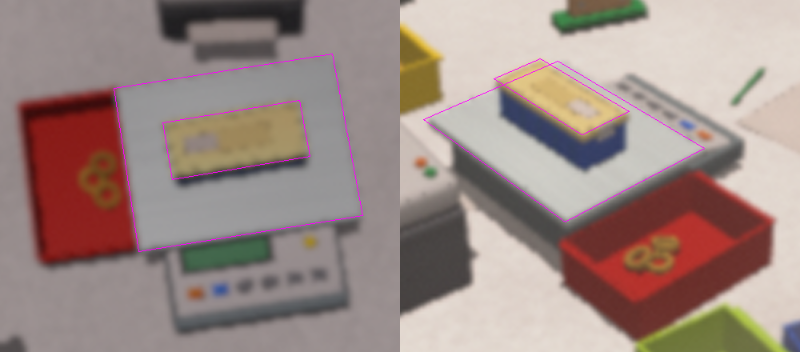

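The crops show case 1 central and square on the pan (within about 1 mm and 0.5° in the top view), the three rings in the tray, and the scraper standing behind.

Now the second case.

send_rows(series=[[[1,0,0,30,4.6],[1,0,0,70,4.6],[1,0,0,110,4.6],[1,0,0,126,4.6],[1,0,0,129,4.6],[1,0,0,129,4.6],[1,0,0,129,4.6]]])

```text
clock: 21.85
eef_pos: [385.9, 330.8, 27.3]
eef_rot: [-3.141, -0.002, 0.193]
wrist_force: [0.8, 1.0, 0.1]
finger_gap: 93.9
```

```bash
python3 -c "
from plan import *
plan((385.6,329.8,25.8,.192))"
```

```text
clock 21.85 at [385.9 330.8  27.3] [-3.141e+00 -2.000e-03  1.930e-01] F [0.8 1.  0.1] gap 93.9
 to [3.856e+02 3.298e+02 2.580e+01 1.900e-01] -> dx -0.4 dy 0.9 dz 1.5 roll 0.1 | 2 mm
```

send_rows(series=[[[0.5,0,0,1,0],[0.5,0,0,1,0],[0.5,0,0,1,0],[0.5,0,0,1,0],[0.5,0,0,1,0],[0.5,0,0,1,0],[0.5,0,0,1,0],[0.5,0,0,1,0]]], newtons=40)

```text
clock: 22.65
eef_pos: [385.2, 330.6, 25.3]
eef_rot: [-3.141, -0.0, 0.193]
wrist_force: [-1.4, -0.5, 5.3]
finger_gap: 64.1
```

```bash
python3 -c "
from plan import *
plan()"
```

```text
clock 22.65 at [385.2 330.6  25.3] [-3.141 -0.     0.193] F [-1.4 -0.5  5.3] gap 64.1
```

send_rows(series=[[[0.5,0,0,-5,0],[0.5,0,0,-30,0],[0.5,0,0,-80,0],[0.5,0,0,-130,0],[0.5,0,0,-180,0],[0.5,0,0,-210,0],[0.5,0,0,-210,0],[0.5,0,0,-210,0]]])

```text
clock: 23.45
eef_pos: [384.7, 330.2, 233.8]
eef_rot: [3.141, 0.001, 0.193]
wrist_force: [0.2, -0.0, -5.5]
finger_gap: 63.9
```

```bash
python3 -c "
from plan import *
plan((627.4,-17.8,235,1.686))"
```

```text
clock 23.45 at [384.7 330.2 233.8] [3.141e+00 1.000e-03 1.930e-01] F [ 0.2 -0.  -5.5] gap 63.9
 to [627.4  -17.8  235.     1.69] -> dx 171.4 dy 388.1 dz -1.2 roll -85.5 | 424 mm
```

send_rows(series=[[[0.5,172,388,0,-85.5],[0.5,172,388,0,-85.5],[0.5,172,388,0,-85.5],[0.5,172,388,0,-85.5],[0.5,172,388,0,-85.5],[0.5,172,388,0,-85.5],[0.5,172,388,0,-85.5],[0.5,172,388,0,-85.5],[0.5,172,388,0,-85.5],[0.5,172,388,0,-85.5]]])

```text
clock: 24.45
eef_pos: [629.2, -22.0, 230.5]
eef_rot: [-3.136, 0.0, 1.603]
wrist_force: [-1.5, 1.2, -5.1]
finger_gap: 63.5
```

send_rows(series=[[[0.5,0,0,0,0],[0.5,0,0,0,0],[0.5,0,0,0,0]]])

```text
clock: 24.75
eef_pos: [627.8, -16.2, 234.2]
eef_rot: [-3.14, -0.0, 1.599]
wrist_force: [-0.5, -0.5, -4.3]
finger_gap: 63.7
```

```bash
python3 -c "
from plan import *
plan((627.6,-17,170,1.686))"
```

```text
clock 24.75 at [627.8 -16.2 234.2] [-3.14  -0.     1.599] F [-0.5 -0.5 -4.3] gap 63.7
 to [627.6  -17.   170.     1.69] -> dx -0.8 dy -0.2 dz 64.2 roll -5.0 | 64 mm
```

send_rows(series=[[[0.5,-0.5,0,20,-5],[0.5,-0.5,0,40,-5],[0.5,-0.5,0,55,-5],[0.5,-0.5,0,64,-5],[0.5,-0.5,0,68,-5],[0.5,-0.5,0,70,-5],[0.5,-0.5,0,70,-5],[0.5,-0.5,0,70,-5],[0.5,-0.5,0,70,-5],[0.5,-0.5,0,70,-5]]])

```text
clock: 25.75
eef_pos: [628.5, -17.8, 165.4]
eef_rot: [3.141, 0.0, 1.688]
wrist_force: [-0.2, 0.0, -5.4]
finger_gap: 63.0
```

```bash
python3 -c "
from plan import *
import time
for i in range(3): plan((627.6,-17,155.3,1.686)); manip.camera('top')"
```

```text
clock 25.75 at [628.5 -17.8 165.4] [3.141 0.    1.688] F [-0.2  0.  -5.4] gap 63.0
 to [627.6  -17.   155.3    1.69] -> dx 0.9 dy -0.8 dz 10.1 roll 0.1 | 10 mm
clock 25.80 at [628.5 -17.8 165.3] [3.141 0.    1.688] F [-0.   0.1 -4.5] gap 63.6
 to [627.6  -17.   155.3    1.69] -> dx 0.9 dy -0.8 dz 10.0 roll 0.1 | 10 mm
clock 25.85 at [628.4 -17.8 165.2] [3.141 0.    1.688] F [ 0.8  0.6 -4.7] gap 63.7
 to [627.6  -17.   155.3    1.69] -> dx 0.9 dy -0.7 dz 9.9 roll 0.1 | 10 mm
```

send_rows(series=[[[0.5,0.8,-0.7,4,0],[0.5,0.8,-0.7,7,0],[0.5,0.8,-0.7,8.5,0],[0.5,0.8,-0.7,9.2,0],[0.5,0.8,-0.7,9.6,0],[0.5,0.8,-0.7,9.6,0],[0.5,0.8,-0.7,9.6,0]]])

```text
clock: 26.6
eef_pos: [627.6, -17.1, 155.5]
eef_rot: [3.141, 0.0, 1.688]
wrist_force: [-0.2, -0.1, -4.7]
finger_gap: 63.7
```

```bash
python3 -c "
from plan import *
plan((627.6,-17,155.3,1.686))
b=manip.camera('scene'); save(b,'s6',(235,165,100,80),7)"
```

```text
clock 26.60 at [627.6 -17.1 155.5] [3.141 0.    1.688] F [-0.2 -0.1 -4.7] gap 63.7
 to [627.6  -17.   155.3    1.69] -> dx 0.1 dy -0.0 dz 0.2 roll 0.1 | 0 mm
```

View pics/s6.png

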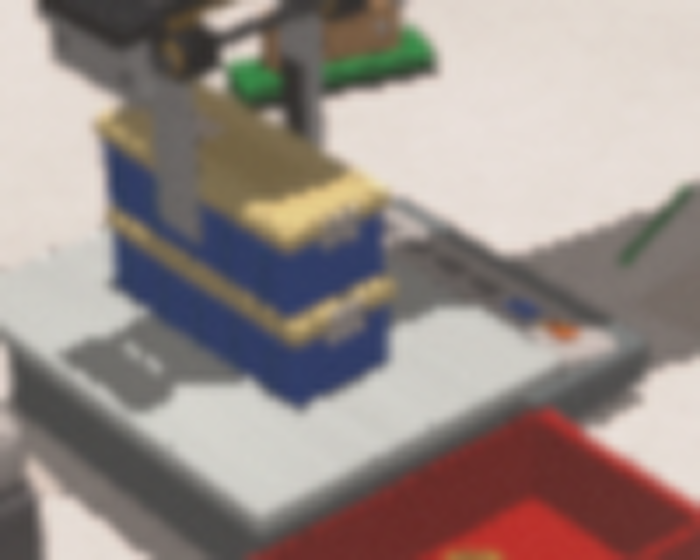

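The scene crop shows the upper case hanging just above the lower one and lined up with it to within about a pixel. There's no contact force yet, so I lower the last millimetre.

send_rows(series=[[[0.5,0,0,0.4,0],[0.5,0,0,0.8,0],[0.5,0,0,0.8,0],[0.5,0,0,0.8,0]]])

```text
clock: 27.05
eef_pos: [627.7, -17.1, 155.3]
eef_rot: [3.141, 0.0, 1.689]
wrist_force: [-2.9, 0.4, 5.2]
finger_gap: 63.7
```

```bash
python3 -c "
from plan import *
plan()"
```

```text
clock 27.05 at [627.7 -17.1 155.3] [3.141 0.    1.689] F [-2.9  0.4  5.2] gap 63.7
```

Contact felt (+10 N change). Release, rise, and swing aside to inspect.

send_rows(series=[[[1,0,0,0,0],[1,0,0,0,0],[1,0,0,0,0],[1,0,0,0,0],[1,0,0,-40,0],[1,0,0,-80,0],[1,0,0,-80,0]]])

```text
clock: 27.75
eef_pos: [629.3, -17.2, 240.6]
eef_rot: [3.133, 0.002, 1.689]
wrist_force: [-0.5, -1.2, 0.2]
finger_gap: 93.8
```

send_rows(series=[[[1,230,-200,0,0],[1,230,-200,0,0],[1,230,-200,0,0],[1,230,-200,0,0],[1,230,-200,0,0],[1,230,-200,0,0],[1,230,-200,0,0],[1,230,-200,0,0],[1,230,-200,0,0]]])

```text
clock: 28.65
eef_pos: [402.7, 187.4, 234.5]
eef_rot: [3.142, 0.0, 1.688]
wrist_force: [0.1, 0.3, 0.2]
finger_gap: 93.9
```

```bash
cat > m5.py <<'E'
from plan import *
from fit import *
np.set_printoptions(precision=3,suppress=True)
a=manip.camera("top");b=manip.camera("scene")
pan=np.array([627.8,-18,.112]); c,s=np.cos(.112),np.sin(.112)
for P in([a,b],[a],[b]):
    ca=colfit((627.5,-17.5,.115+np.pi/2),quad(150,64,180),2,P); d=ca[:2]-pan[:2]
    print("case2",ca,"rel",d[0]*c+d[1]*s,-d[0]*s+d[1]*c,np.degrees(ca[2]-np.pi/2-pan[2]))
print("scr",colfit((372.5,-330,-.22),quad(90,22,56),1,[a]),colfit((372.5,-330,-.22),quad(130,40,18),-1,[a])); plan()
im=lambda x,r:cv2.resize(x["img"][r[1]:r[1]+r[3],r[0]:r[0]+r[2],::-1],(400,400),interpolation=2)
cv2.imwrite("pics/c7.png",np.hstack([im(a,(205,140,130,130)),im(b,(230,155,90,90))]))
cv2.imwrite("pics/s8.png",cv2.resize(b["img"][:,:,::-1],(784,588)))
E
python3 m5.py
```

```text
case2 [628.502 -18.044   1.681] rel 0.6926131838729587 -0.12226804655602702 -0.11103249850833156
case2 [627.153 -19.242   1.683] rel -0.7818732440738061 -1.1621603727799525 -0.015508371656432218
case2 [633.044 -11.657   1.674] rel 5.920473531413954 5.717501539680396 -0.49380478881406653
scr [ 373.616 -324.5     -0.222] [ 374.23  -328.66    -0.225]
clock 28.75 at [402.8 187.1 234.3] [-3.141  0.     1.687] F [-0.5  1.4 -0.8] gap 94.5
```

View pics/c7.png

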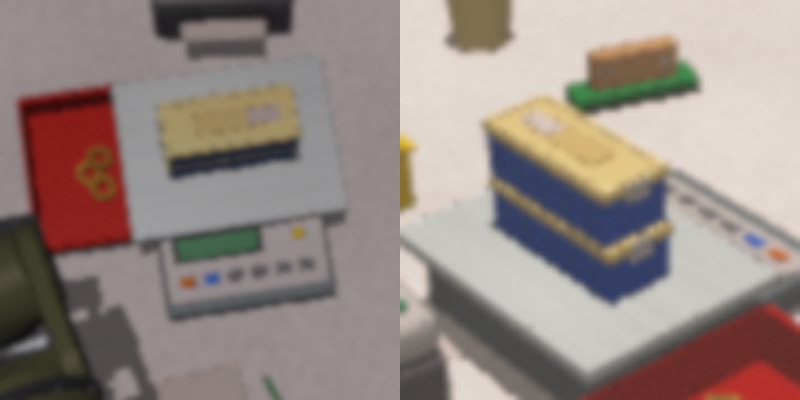

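View pics/s8.png

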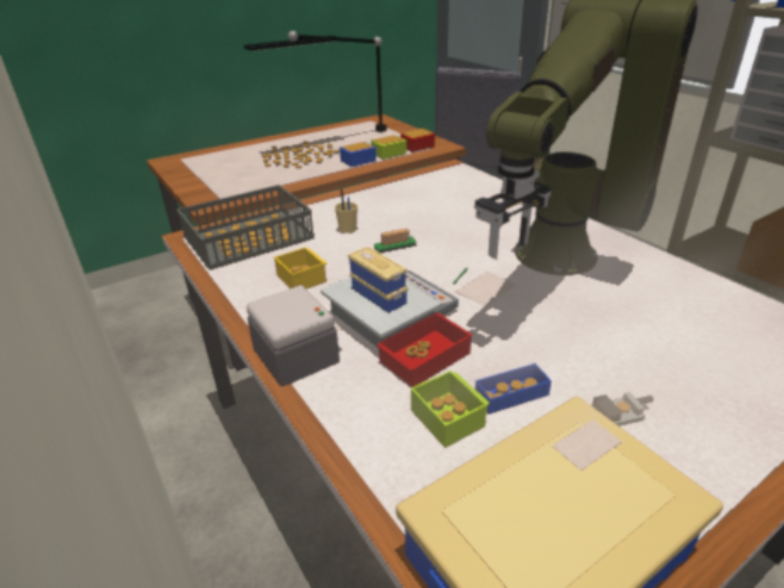

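The views show both cases stacked squarely in the pan's centre, the rings in the tray and the scraper standing at about (395,240). One relative check of upper against lower case remains, using the body's silhouette edges in a single scene picture.

```bash
python3 - <<'E'
from fit import *
b=manip.camera("scene")
I=chan(b,2); p=[627.3,-18,1.686]
# blue body = strongly negative Lab b; sub-pixel crossing on each side
box=[(x,y) for x in(-75,75) for y in(-32,32)]
for name,z0 in(("lower",80),("upper",130)):
    out=[]
    for z in(z0+10,z0+18,z0+26,z0+34):
        uv=proj(b,place(p,np.array([[x,y,z] for x,y in box])))
        for side in(0,1):
            k=uv[:,0].argmin() if side==0 else uv[:,0].argmax(); u,v=uv[k]
            us=np.arange(u-6,u+6.01,.05); pr=map_coordinates(I,[np.full(us.size,v),us],order=1); g=np.abs(np.gradient(gaussian_filter(pr,8)))
            w=g**2; out.append(((us*w).sum()/w.sum()-u))
    out=np.array(out).reshape(-1,2); print(name,"left/right residual px",out.mean(0).round(2),out.std(0).round(2))
j=proj(b,[[627,-18,130],[627-10*np.sin(.115),-18+10*np.cos(.115),130],[627+10*np.cos(.115),-18+10*np.sin(.115),130]]); print("px per 10mm scale y",(j[1]-j[0]).round(2),"scale x",(j[2]-j[0]).round(2))
E
```

```text
lower left/right residual px [ 2.53 -1.91] [0.82 0.48]
upper left/right residual px [ 2.41 -2.27] [0.74 0.4 ]
px per 10mm scale y [1.84 1.15] scale x [-2.3   1.05]
```

```bash
python3 -c "
from cell import manip
print(manip.sign_off())"
```

```text
the job is handed in; nothing more can be done
None
```

The batch is ready for weighing and the job is handed in, at about 29 s of the 72 s allowed.

- **Rings:** I swept all three off the pan's +y end into the tray in one pass with the scraper. The later pictures show all three in the tray and none on the pan.
- **Scraper:** it stands upright on the bench close to where it started, clear of the scale.
- **Cases:** I set the right-hand case down first and the left-hand one on top. Each was lowered slowly until the wrist force showed contact, then released.

**Last checks:**
- **Centring:** in the top camera both cases are within about 1.2 mm of the pan's centre and 0.4° of its axes.
- **Flushness:** the upper case may sit 1–2 mm off the lower one along the pan's long side. The top camera gave about 2 mm and the scene camera's edges about 1.3 mm. I left it, as that is about the camera calibration error.
- **Cameras disagreed:** the scene camera alone put the upper case about 6 mm off centre in both directions. I trusted the top camera because it matched where the jaws met the cases.
- **Other things:** the tray and bystanders look unmoved in the final pictures, but I did not measure them.

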